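# Set the centring ring of a wooden-token jig and lock it

### The arm

A 6-joint arm with a two-finger parallel gripper is mounted at the origin on the work surface. World frame = base frame: x ahead of the robot, y to its left, z up, the work surface at z = 0. Lengths are in m, angles in rad, forces in N, time in s.
With the tool pointing down it reaches from about 0.375 to 0.975 m from the base axis. Payload 3.8 kg.
Tool frame: the origin (TCP) lies on the centre line of the jaws, within the pads' length; the fingertips stand 25 mm ahead of it and the grasp point (between the pads) lies 6 mm ahead of it; z points along the fingers, y is the line along which they close (so a half turn about z gives the same grasp; the last joint's range is limited). The gripper opens to 85 mm and grips with 20 to 120 N. Pads are 22 mm wide; open, the fingers measure 114 mm over their backs; the gripper's body (76 mm by 85 mm) begins 54 mm behind the grasp point. The pads swing forward as they close: fully open they stand 13 mm farther back than shut.
Start: joints at [-1.141, 0.264, 1.604, -0, 1.274, -0.037], TCP at [0.304, -0.603, 0.256] pointing down, gripper open.
Joint ranges: [-2.63, 2.63], [-0.94, 2.18], [0.31, 2.57], [-1.31, 4.45], [0, 2.66], [-2.55, 2.55]. Speed limits (rad/s): [2.57, 2.57, 3.14, 3.14, 3.14, 3.14].

### API

Orientations are given as a rotation vector (axis times angle).
In Python, from workcell import bot gives the robot as it stands. The module is installed in compiled form; this text tells all that it offers.
- The arm moves only by the tool play_rows, never from a script. Its argument "commands" is a list that holds one entry, the list of rows, each a list of 7 numbers: the shift along the tool's x, y, z as a fraction of full scale, then the turn, a rotation vector about the tool's x, y, z as a fraction of full scale, then the closure, from -1 (fully open) to 1 (shut). A call has 1 to 8 rows; each row is the pose to reach, as a shift and turn from the pose commanded when the call began, along the tool's axes at that moment, turning the shorter way round; what a row does not reach only later rows make up. Full scale, the value 1, is 60 cm for a shift and 180 degrees for a turn. A row lasts 1/10 s, in which the tool goes at most 50 mm and 8.59 degrees, less where a joint would pass 70% of its speed; a pose out of reach is approached as far as the arm can. A call with a number of a shift or a turn outside -1 to 1 is refused whole. A call with a gripper value outside its range is refused whole. The fingers move at their own pace and stop on an object; "force" is the grip in N (left out, the last holds). Time passes only in rows, so rows that repeat a pose let the fingers close. It gives the time, the measured TCP pose, the force, the opening and the grip force at its end, in the units of the state.
- bot.read_state(): the state, without advancing time (a new reading comes with each control period).
- bot.read_camera(name): name is "side" or "top"; returns the picture (400x640x3 uint8, blue, green, red); there is no depth.
- bot.camera_params(name): a dict with "fov_y" (degrees; the focal length in pixels is half the picture's height over the tangent of half this angle, whatever the lens; pixels are square), "cx", "cy" (the principal point, pixels), "rvec" (rotation vector, rad) and "tvec" (3), from world to camera coordinates, as OpenCV has them. Camera axes: x right, y down, z forward; pixel columns grow to the right and rows downward; lengths in m; the calibration is good to about 2 mm. A picture is of the moment at which its call begins. camera_params takes no time and is no camera call.
- bot.finish_job(): hands the job in; it is judged then, once.
The state is a dict: "time": time; "q": joint angles; "joint_vel": joint speeds; "joint_torque": joint torques, N m; "tool_pos": TCP position; "tcp_rot": TCP orientation; "wrist_force": force on the tool from outside, world axes, zero at the start; "torque": the same for the moment, N m; "width": opening from 0.0 (shut) to 1.0 (fully open); "grip_force": force on a finger pad.
Only numpy, scipy, OpenCV 4.12 (cv2) and the standard library are available. Lean on these libraries where they do the work, as an engineer would, in place of code of your own. Each camera call takes 0.05 s, during which the arm holds its last target. There are 200 camera calls.

### The job

Push the lever of the token jig around its arc until its pointed end points at the middle of the largest of the three wooden sample discs on the jig, then push the round lock plunger all the way down and draw back. Nothing needs gripping or lifting: do not press the lock before the lever is set, do not pick up the token lying in the ring, and leave the token rolls and the other things on the table where they stand.

Things in the scene. Friction and masses are not known exactly. Their poses are not given: they have to be found in the camera images.
- ring_axis (a point): centre of the jig's aluminium ring, at the ring's top (25 mm above the table); the ring turns about the vertical through this point. The jig is a fixed grey laminate base 12 mm thick, 285 x 310 mm, with a flat ring (108 mm outer diameter, 64 mm bore). Site axes: x from here through the middle of the lever's arc (roughly away from the robot), z up. The lock stands on the opposite side, at -x. The jig's place and yaw (up to 0.35 rad) vary.
- ring (a joint): angle of ring and lever, rad; 0 = lever along the x axis of point ring_axis, positive counter-clockwise seen from above, stops at -1.25 and 1.25. It turns stiffly (0.25 N m, about 3 N at the post) and stays where it is left.
- lever_post (a point): centre of the top of the upright black round post on the lever, 15 mm in diameter, standing from 25 to 75 mm above the table, 88 mm from the ring's axis: this is what to push sideways. The flat aluminium lever bar under it is 16 mm wide, its top 25 mm above the table.
- lever_point (a point): the pointed end of the lever bar, 110 mm from the ring's axis and 21 mm above the table. Site axes: x outward along the lever (the direction in which it points), z up.
- disc_large_top (a point): the large sample disc, pale wood, 36 mm across and 6 mm thick: the mark to set the lever to. Fixed on top of the jig's base outside the sweep of the lever, 140 mm from the ring's axis (give or take 8 mm); the three discs swap places from run to run. The point is the centre of its top, about 18 mm above the table.
- disc_medium_top (a point): the medium sample disc, 24 mm across, 6 mm thick. Fixed on top of the jig's base outside the sweep of the lever, 140 mm from the ring's axis (give or take 8 mm); the three discs swap places from run to run. The point is the centre of its top, about 18 mm above the table.
- disc_small_top (a point): the small sample disc, 14 mm across, 6 mm thick. Fixed on top of the jig's base outside the sweep of the lever, 140 mm from the ring's axis (give or take 8 mm); the three discs swap places from run to run. The point is the centre of its top, about 18 mm above the table.
- lock_top (a point): centre of the top of the lock plunger's round black cap (28 mm across), which points up, 88 mm from the ring's axis on the side opposite the lever's arc. 56 mm above the table when up, 46 mm when fully down. The steel housing round its stem is 34 mm across, its top 34 mm above the table.
- lock (a joint): travel of the lock plunger, m: 0 = up, 0.010 = fully down at its stop. It needs about 4 N all the way, has no spring and stays where it is left. It does not itself hold the ring.
- token: loose wooden token, 44 mm across, 6 mm thick, lying in the bore of the ring, origin at its underside (20 mm above the table); not to be moved or lifted
- roll_a: paper-banded roll of wooden tokens, 42 mm in diameter and 42 mm tall, standing on the jig's base at its near left corner; origin at its underside; loose, leave alone
- roll_b: the same, 36 mm tall, on the jig's base at its near right corner; loose, leave alone
- roll_c: the same, 48 mm tall, on the table to the left; loose, leave alone
- glue: white glue bottle, 48 mm in diameter, 120 mm tall, upright to the right; origin at its underside; loose, leave alone
- brush: brush, 170 mm long, lying to the right; loose, leave alone
- mug: white mug, 76 mm wide, 90 mm tall, to the left; origin at its underside; loose, leave alone

How it is judged:
By the outcome, as a careful person would: the job done as asked, in the order asked, and still so for the second after the job is handed in, with the robot touching nothing.
It also fails if it takes over 58 s, if anything falls off the work surface, if the arm or the gripper's body presses on something with over 40 N, if the wrist force passes 120 N, or if a joint passes its speed limit or range.

## Working session

There is one attempt and no reset: what is moved stays moved. The work goes in short steps, Python scripts to look and compute and a tool call to move; the robot and the scene stay as the last step left them, time stands still between calls to the robot, and variables do not carry over. Pictures are saved under pics/ and viewed, at most 10 in all, crops included, and the job is handed in when it is done.

Besides the shell and the picture viewer there is one more tool, called as name(argument=value, ...), one argument or row to a line, values as JSON. play_rows: Moves the arm, as the interface text tells. Its arguments: {"type":"object","properties":{"commands":{"type":"array"},"force":{"type":"number"}},"required":["commands"]}

```bash
mkdir -p pics
python3 - <<'E'
from workcell import bot
import cv2
for n in("top","side"):
    cv2.imwrite(f"pics/{n}0.png",bot.read_camera(n)); print(n,bot.camera_params(n))
print(bot.read_state())
E
```

```text
top {'fov_y': 42.88731846073509, 'cx': 326.8387653041075, 'cy': 195.53382931154428, 'rvec': array([ 2.11746278, -2.09775914,  0.21835292]), 'tvec': array([0.02435498, 0.52682412, 1.39701683])}
side {'fov_y': 53.4441029301709, 'cx': 323.16739802158804, 'cy': 204.51447536518367, 'rvec': array([ 0.613287  , -2.59663233,  1.24862538]), 'tvec': array([0.47975043, 0.18530761, 1.21827977])}
{'time': 0.1, 'q': array([-1.14090503e+00,  2.64703517e-01,  1.60527072e+00,  8.97175591e-06,
        1.27371376e+00, -3.69043514e-02]), 'joint_vel': array([ 0.00186601, -0.00289277, -0.00353314, -0.00039822, -0.00067364,
        0.00041249]), 'joint_torque': array([-2.15536465e-04, -5.16709256e+01, -3.68589127e+01, -8.88905197e-05,
        6.33980439e-03,  1.22884964e-05]), 'tool_pos': array([ 0.30350418, -0.6022139 ,  0.25505119]), 'tcp_rot': array([-3.05441194e+00, -7.26122122e-01,  6.28952411e-04]), 'wrist_force': array([-1.01011674, -0.51067235, -0.46970735]), 'torque': array([-0.00971419,  0.02483508,  0.00411516]), 'grip_force': 0.0, 'width': 1.0004586492815355}
```

View pics/top0.png

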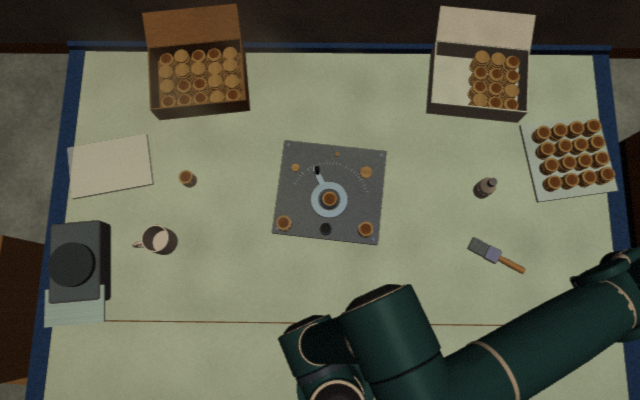

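View pics/side0.png

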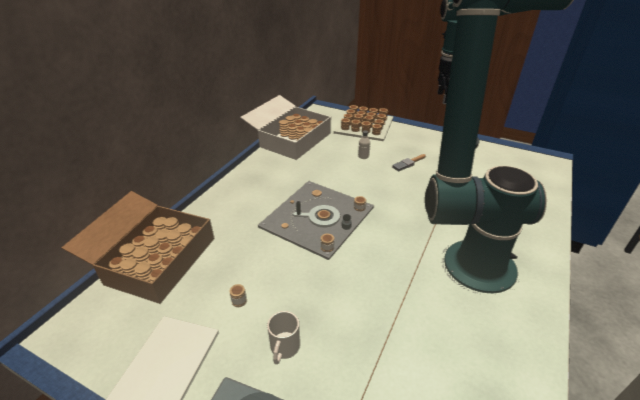

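The top view shows the jig centred near (329,200) with the lever pointing up-left. The discs are near (295,168), (337,154) and (366,172), and the right one looks largest. The lock is near (325,229). I'll enlarge it.

```bash
cat > h.py <<'E'
from workcell import bot
import cv2, numpy as np
def cam(n):
    p=bot.camera_params(n); f=200/np.tan(np.radians(p['fov_y']/2))
    return np.array([[f,0,p['cx']],[0,f,p['cy']],[0,0,1]]),cv2.Rodrigues(p['rvec'])[0],p['tvec']
def ray(n,uv,z):
    K,R,t=cam(n); d=R.T@np.linalg.inv(K)@[*uv,1]; c=-R.T@t
    return (c+d*(z-c[2])/d[2])
def proj(n,P):
    K,R,t=cam(n); x=K@(R@np.array(P)+t); return x[:2]/x[2]
E
python3 - <<'E'
from h import *
a=cv2.imread("pics/top0.png")[135:250,265:395]
cv2.imwrite("pics/topc.png",cv2.resize(a,None,fx=5,fy=5,interpolation=cv2.INTER_CUBIC))
a=cv2.imread("pics/side0.png")[175:260,255:380]
cv2.imwrite("pics/sidec.png",cv2.resize(a,None,fx=6,fy=6,interpolation=cv2.INTER_CUBIC))
ax=ray("top",(329.5,199.5),.025);print(ax)
for uv,z in [((295,168),.018),((337,154),.018),((366,172),.018),((325.5,229),.056),((317,170),.075)]:
    p=ray("top",uv,z);d=p-ax;print(uv,p,np.hypot(*d[:2]),np.arctan2(d[1],d[0]))
E
```

```text
[0.52148276 0.02160717 0.025     ]
(295, 168) [0.61737434 0.12472433 0.018     ] 0.14081314833455902 0.8216900530404356
(337, 154) [6.61651716e-01 4.52644195e-04 1.80000000e-02] 0.1417563038563618 -0.14979118174776607
(366, 172) [ 0.60695576 -0.08563417  0.018     ] 0.13713621158590591 -0.8978779272722921
(325.5, 229) [0.43022644 0.03210411 0.056     ] 0.09185805381881607 3.027069049887363
(317, 170) [0.59656337 0.0578905  0.075     ] 0.08338811211201859 0.450164801033942
```

View pics/topc.png

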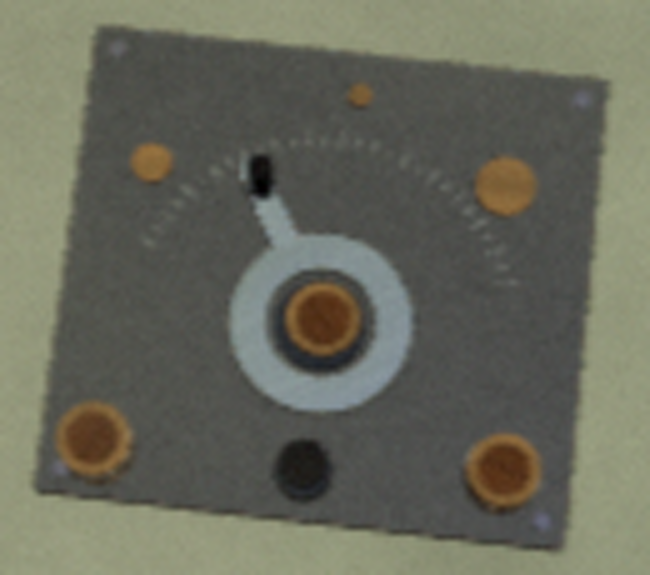

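View pics/sidec.png

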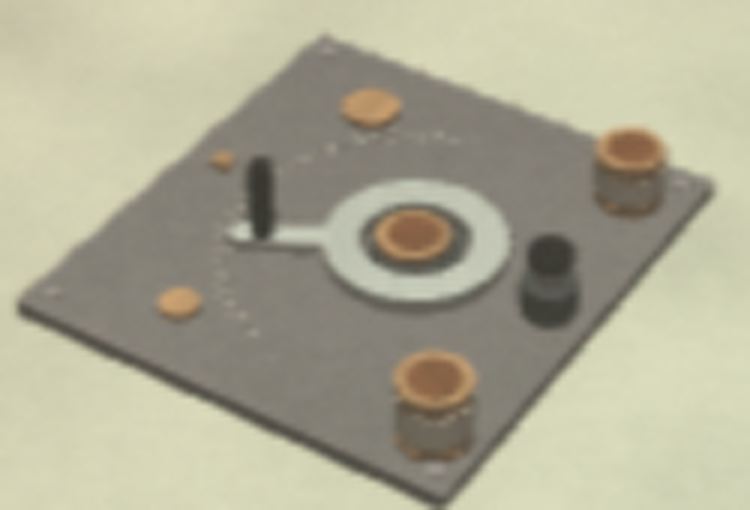

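The crops confirm the layout. The large disc is at about (365.8,171.7), the ring centre at (328.8,199.1), the lock cap at about (325,228), and the lever post is left of the middle. Next I'll measure more precisely in both cameras.

```bash
cat > meas.py <<'E'
from h import *
def blob(img,n,P,r,kind):
    """centroid of coloured blob near projected P"""
    u,v=proj(n,P); hsv=cv2.cvtColor(img,cv2.COLOR_BGR2HSV); 
    S=hsv[...,1].astype(int); V=hsv[...,2].astype(int)
    m={'wood':(S>95)&(V>90),'ring':(V>125)&(S<75),'black':V<48}[kind]
    yy,xx=np.mgrid[:400,:640]; m&=np.hypot(xx-u,yy-v)<r
    k,l,st,c=cv2.connectedComponentsWithStats(m.astype(np.uint8))
    i=1+np.argmax(st[1:,4]); return c[i],st[i],l==i
E
python3 - <<'E'
from meas import *
for n in("top","side"):
    im=cv2.imread(f"pics/{n}0.png")
    for name,P,r,k in [("large",(.607,-.086,.018),11,'wood'),("med",(.617,.125,.018),9,'wood'),("small",(.661,0,.018),7,'wood'),("lock",(.432,.032,.056),9,'black'),("post",(.597,.06,.06),12,'black')]:
        c,st,_=blob(im,n,P,r,k); print(n,name,c.round(2),st,ray(n,c,P[2]).round(4))
    c,st,m=blob(im,n,(.5215,.0216,.025),26 if n=='top' else 24,'ring')
    cs,_=cv2.findContours(m.astype(np.uint8),cv2.RETR_EXTERNAL,cv2.CHAIN_APPROX_NONE)
    pts=np.array([ray(n,p[0],.025)[:2] for p in max(cs,key=len)])
    from scipy.optimize import least_squares
    f=least_squares(lambda q:np.hypot(*(pts-q[:2]).T)-q[2],[.52,.02,.054],loss='soft_l1',f_scale=.001)
    print(n,"ring",f.x.round(4),st,c)
    far=[p for p in pts if np.hypot(*(p-f.x[:2]))>.062]
    if far:
        d=np.mean(far,0)-f.x[:2];print("lever",len(far),np.arctan2(d[1],d[0]))
K,R,t=cam("top");print(-R.T@t)
s=cv2.Rodrigues(bot.read_state()['tcp_rot'])[0];print(s.round(3))
E
```

```text
top large [365.66 171.94] [360 167  12  11 108] [ 0.6071 -0.0846  0.018 ]
top med [294.75 167.  ] [291 164   8   7  48] [0.6204 0.1255 0.018 ]
top small [336.6 153.4] [335 152   4   4  15] [0.6635 0.0017 0.018 ]
top lock [325.24 228.53] [320 223  11  12  99] [0.4316 0.0328 0.056 ]
top post [316.62 169.66] [315 166   5   8  32] [0.6016 0.0594 0.06  ]
top ring [0.5235 0.0245 0.0512] [311 176  36  41 623] [328.00642055 198.00963082]
lever 10 0.4245789723426101
side large [316.41 192.54] [313 190   8   6  39] [ 0.6049 -0.0818  0.018 ]
side med [284.32 225.14] [282 223   6   5  22] [0.6177 0.128  0.018 ]
side small [291.67 201.33] [291 201   2   2   3] [0.6604 0.0052 0.018 ]Traceback (most recent call last):
  File "<stdin>", line 5, in <module>
  File "meas.py", line 9, in blob
    i=1+np.argmax(st[1:,4]); return c[i],st[i],l==i
        ~~~~~~~~~^^^^^^^^^^
    return _wrapfunc(a, 'argmax', axis=axis, out=out, **kwds)
    return bound(*args, **kwds)
ValueError: attempt to get argmax of an empty sequence
```

Run:
```python
from meas import *
im=cv2.imread("pics/top0.png");print(im[199,305:355].tolist()[::1]);print([int(x) for x in im[172:222,329].max(1)])
# base level ~? subpixel radial edges
from scipy.ndimage import map_coordinates
from scipy.optimize import least_squares
for n in("top","side"):
    g=cv2.imread(f"pics/{n}0.png")[...,0].astype(float)  # blue: aluminium bright, wood dark
    q=np.array([.5225,.0228])
    for it in range(3):
        pts=[]
        for th in np.linspace(0,2*np.pi,120,endpoint=False):
            if abs(th-.43)<.3: continue
            rr=np.arange(.042,.068,.0005); uv=np.array([proj(n,(q[0]+r*np.cos(th),q[1]+r*np.sin(th),.025)) for r in rr])
            pr=map_coordinates(g,[uv[:,1],uv[:,0]],order=1); hi=pr[:10].max(); lo=np.median(pr[-10:])
            k=np.where(pr>(hi+lo)/2)[0][-1]; pts.append(q+rr[k]*np.array([np.cos(th),np.sin(th)]))
        pts=np.array(pts);f=least_squares(lambda x:np.hypot(*(pts-x[:2]).T)-x[2],[*q,.054],loss='soft_l1',f_scale=.001);q=f.x[:2]
    print(n,f.x.round(4),np.abs(f.fun).mean())
```

```text
[[78, 83, 81], [72, 79, 76], [81, 86, 82], [79, 82, 80], [78, 82, 81], [92, 101, 99], [127, 132, 124], [143, 149, 136], [149, 150, 138], [150, 150, 138], [149, 151, 137], [147, 145, 134], [136, 139, 127], [100, 103, 97], [73, 77, 75], [59, 57, 53], [49, 53, 53], [54, 83, 106], [54, 96, 126], [39, 73, 104], [26, 49, 84], [24, 49, 84], [22, 49, 82], [25, 49, 83], [23, 45, 81], [20, 44, 78], [27, 52, 87], [25, 49, 88], [26, 56, 93], [38, 67, 102], [47, 83, 114], [53, 82, 106], [55, 63, 73], [69, 70, 69], [71, 74, 74], [120, 118, 110], [142, 141, 128], [144, 141, 128], [145, 143, 129], [151, 147, 135], [151, 145, 133], [148, 141, 128], [105, 104, 96], [74, 76, 73], [75, 78, 78], [75, 79, 81], [77, 80, 79], [78, 80, 78], [78, 81, 79], [79, 82, 82]]
[79, 81, 76, 79, 80, 83, 79, 79, 81, 83, 136, 141, 141, 145, 144, 145, 120, 69, 66, 90, 138, 108, 92, 87, 87, 85, 78, 81, 84, 86, 85, 85, 114, 110, 56, 44, 41, 67, 118, 145, 146, 149, 151, 153, 145, 106, 78, 81, 82, 82]Traceback (most recent call last):
  File "<stdin>", line 13, in <module>
  File "h.py", line 10, in proj
    K,R,t=cam(n); x=K@(R@np.array(P)+t); return x[:2]/x[2]
          ~~~^^^
  File "h.py", line 4, in cam
    p=bot.camera_params(n); f=200/np.tan(np.radians(p['fov_y']/2))
ValueError: time passes only in moves, steps and waits
```

```bash
sed -i 's/^def cam/import functools\n@functools.cache\ndef cam/' h.py
cat > ringfit.py <<'E'
from meas import *
from scipy.ndimage import map_coordinates
from scipy.optimize import least_squares
def edgefit(n,g,q,z,r0,skip=None):
    q=np.array(q)
    for it in range(3):
        pts=[]
        for th in np.linspace(-np.pi,np.pi,120,endpoint=False):
            if skip is not None and abs(th-skip)<.3: continue
            rr=np.arange(.75*r0,1.3*r0,.0005); uv=np.array([proj(n,(q[0]+r*np.cos(th),q[1]+r*np.sin(th),z)) for r in rr])
            pr=map_coordinates(g,[uv[:,1],uv[:,0]],order=1); m=len(rr)//4; hi=np.median(pr[:m]); lo=np.median(pr[-m:])
            k=np.where((pr-lo)*np.sign(hi-lo)>abs(hi-lo)/2)[0][-1]; pts.append(q+rr[k]*np.array([np.cos(th),np.sin(th)]))
        pts=np.array(pts);f=least_squares(lambda x:np.hypot(*(pts-x[:2]).T)-x[2],[*q,r0],loss='soft_l1',f_scale=.001);q=f.x[:2]
    return f.x.round(4),np.abs(f.fun).mean().round(4)
E
python3 - <<'E'
from ringfit import *
for n in("top","side"):
    im=cv2.imread(f"pics/{n}0.png").astype(float)
    print(n,"ring",edgefit(n,im[...,0],(.5225,.0228),.025,.054,.43))
    c=im[...,2]-im[...,0]
    print("large",edgefit(n,c,(.607,-.084),.018,.018)); print("med",edgefit(n,c,(.6195,.126),.018,.012))
    print("lock",edgefit(n,im[...,1],(.435,.032),.056,.014))
print(cv2.Rodrigues(bot.read_state()['tcp_rot'])[0].round(3))
R,t=cam("top")[1:];print(-R.T@t)
E
```

```text
top ring (array([0.5231, 0.0238, 0.0525]), np.float64(0.0002))
large (array([ 0.6077, -0.0846,  0.0176]), np.float64(0.0002))
med (array([0.6204, 0.1255, 0.0117]), np.float64(0.0002))
lock (array([0.4347, 0.0331, 0.0142]), np.float64(0.0004))
side ring (array([0.5211, 0.0245, 0.0529]), np.float64(0.0005))
large (array([ 0.606 , -0.0834,  0.0178]), np.float64(0.0002))
med (array([0.6186, 0.1264, 0.0118]), np.float64(0.0001))
lock (array([0.4333, 0.0352, 0.0143]), np.float64(0.0007))
[[ 0.893  0.45  -0.001]
 [ 0.45  -0.893  0.002]
 [ 0.    -0.002 -1.   ]]
[0.22163391 0.02058265 1.47656616]
```

```bash
cat > go.py <<'E'
from h import *
from scipy.spatial.transform import Rotation as Ro
C=np.array([.5221,.0242])
def row(p,yaw,s=None):
    s=s or bot.read_state(); R=Ro.from_rotvec(s['tcp_rot'])
    T=Ro.from_matrix([[np.cos(yaw),np.sin(yaw),0],[np.sin(yaw),-np.cos(yaw),0],[0,0,-1]])
    return np.r_[R.inv().apply(np.array(p)-s['tool_pos'])/.6,(R.inv()*T).as_rotvec()/np.pi].round(4).tolist()
def pos(th,d,z): return [*(C+.088*np.array([np.cos(th),np.sin(th)])+d*np.array([-np.sin(th),np.cos(th)])),z]
E
python3 - <<'E'
from go import *
print(row(pos(.43,.038,.25),.43+np.pi/2))
E
```

```text
[0.9441, -0.8262, 0.0102, -0.0005, -0.0005, -0.4883]
```

play_rows(
  commands=[
    [[0.944,-0.826,0.01,0,0,-0.488,1],[0.944,-0.826,0.01,0,0,-0.488,1],[0.944,-0.826,0.01,0,0,-0.488,1],[0.944,-0.826,0.01,0,0,-0.488,1],[0.944,-0.826,0.01,0,0,-0.488,1],[0.944,-0.826,0.01,0,0,-0.488,1],[0.944,-0.826,0.01,0,0,-0.488,1],[0.944,-0.826,0.01,0,0,-0.488,1]],
  ],
)

```text
time: 0.9
tool_pos: [0.4541, -0.23, 0.2527]
tcp_rot: [-2.105, -2.331, 0.0]
wrist_force: [0.7, -0.7, -0.0]
width: 0.001
grip_force: 0.0
```

Run:
```python
from go import *
print(row(pos(.43,.038,.25),.43+np.pi/2))
```

```text
[0.5173, 0.2743, 0.0046, -0.0001, -0.0001, -0.1045]
```

play_rows(
  commands=[
    [[0.515,0.274,0.005,0,0,-0.1,1],[0.515,0.274,0.005,0,0,-0.1,1],[0.515,0.274,0.005,0,0,-0.1,1],[0.515,0.274,0.005,0,0,-0.1,1],[0.515,0.274,0.005,0,0,-0.1,1],[0.515,0.274,0.005,0,0,-0.1,1],[0.515,0.274,0.005,0,0,-0.1,1],[0.515,0.274,0.005,0,0,-0.1,1]],
  ],
)

```text
time: 1.7
tool_pos: [0.5892, 0.0967, 0.2494]
tcp_rot: [-1.715, -2.631, -0.003]
wrist_force: [-0.8, -1.0, 0.2]
width: -0.001
grip_force: 0.0
```

play_rows(
  commands=[
    [[0,0,0,0,0,0,1],[0,0,0,0,0,0,1],[0,0,0,0,0,0,1]],
  ],
)

```text
time: 2.0
tool_pos: [0.5875, 0.0897, 0.2499]
tcp_rot: [-1.725, -2.625, 0.001]
wrist_force: [-0.1, -0.4, 0.7]
width: -0.003
grip_force: 0.0
```

Run:
```python
from go import *
print(row(pos(.43,.038,.062),.43+np.pi/2))
```

```text
[0.0096, 0.002, 0.3132, -0.0002, 0.0, -0.0069]
```

Descend slowly.

play_rows(
  commands=[
    [[0.01,0.002,0.08,0,0,-0.007,1],[0.01,0.002,0.15,0,0,-0.007,1],[0.01,0.002,0.21,0,0,-0.007,1],[0.01,0.002,0.26,0,0,-0.007,1],[0.01,0.002,0.295,0,0,-0.007,1],[0.01,0.002,0.313,0,0,-0.007,1],[0.01,0.002,0.313,0,0,-0.007,1],[0.01,0.002,0.313,0,0,-0.007,1]],
  ],
)

```text
time: 2.8
tool_pos: [0.5876, 0.0966, 0.0634]
tcp_rot: [1.694, 2.644, 0.001]
wrist_force: [-0.7, 0.5, 0.5]
width: -0.001
grip_force: 0.0
```

Run:
```python
from go import *
cv2.imwrite("pics/s1.png",cv2.resize(bot.read_camera("side")[150:270,230:390],None,fx=4,fy=4,interpolation=cv2.INTER_CUBIC))
s=bot.read_state()
for th in np.linspace(.40,-.50,8): print([round(x,3) for x in row(pos(th,.0185,.062),th+np.pi/2,s)])
```

```text
[-0.038, -0.003, 0.003, 0.001, 0.0, 0.01]
[-0.057, -0.001, 0.003, 0.001, 0.0, 0.051]
[-0.076, -0.001, 0.003, 0.001, 0.0, 0.092]
[-0.095, -0.004, 0.003, 0.001, 0.0, 0.133]
[-0.114, -0.009, 0.003, 0.001, 0.0, 0.174]
[-0.132, -0.017, 0.003, 0.001, -0.0, 0.215]
[-0.148, -0.027, 0.003, 0.001, -0.0, 0.256]
[-0.163, -0.038, 0.003, 0.001, -0.0, 0.296]
```

View pics/s1.png

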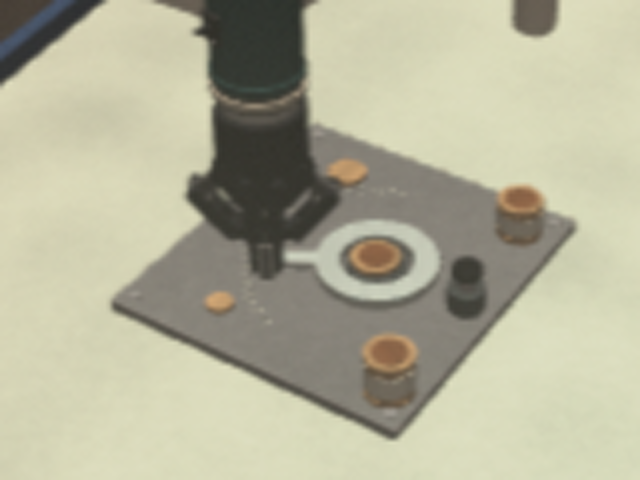

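The side view shows the shut fingers at about (265,255), on the left of the post and clear of it. I'll push along the arc.

play_rows(
  commands=[
    [[-0.038,-0.003,0.003,0,0,0.01,1],[-0.057,-0.001,0.003,0,0,0.05,1],[-0.076,-0.001,0.003,0,0,0.092,1],[-0.095,-0.004,0.003,0,0,0.133,1],[-0.114,-0.009,0.003,0,0,0.174,1],[-0.132,-0.017,0.003,0,0,0.215,1],[-0.148,-0.027,0.003,0,0,0.256,1],[-0.148,-0.027,0.003,0,0,0.256,1]],
  ],
)

```text
time: 3.65
tool_pos: [0.6108, 0.009, 0.0625]
tcp_rot: [2.593, 1.769, 0.005]
wrist_force: [0.2, -0.0, -0.4]
width: 0.001
grip_force: 0.0
```

Run:
```python
from go import *
cv2.imwrite("pics/s2.png",cv2.resize(bot.read_camera("side")[150:270,230:390],None,fx=4,fy=4,interpolation=cv2.INTER_CUBIC))
s=bot.read_state(); print(s['tool_pos'],s['wrist_force'])
for th in np.linspace(-.45,-.87,6): print([round(x,3) for x in row(pos(th,.0185,.062),th+np.pi/2,s)])
```

```text
[0.61046989 0.00936809 0.06226305] [-0.25661429  0.03908809 -0.58478181]
[-0.011, 0.002, 0.0, 0.001, -0.0, 0.025]
[-0.024, 0.004, 0.0, 0.001, -0.0, 0.052]
[-0.036, 0.004, 0.0, 0.001, -0.0, 0.079]
[-0.049, 0.003, 0.0, 0.001, -0.0, 0.106]
[-0.061, 0.0, 0.0, 0.001, -0.001, 0.132]
[-0.073, -0.003, 0.0, 0.001, -0.001, 0.159]
```

View pics/s2.png

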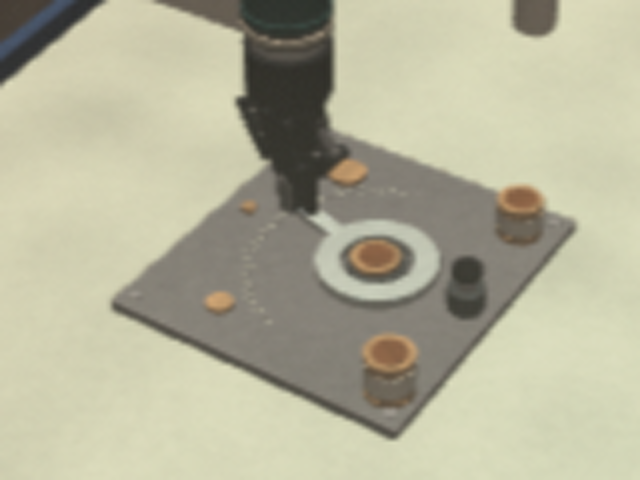

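The lever is moving as intended; its bar now runs from the ring to about (315,218). I'll push to just short of the target and then measure.

play_rows(
  commands=[
    [[-0.011,0.002,0,0,0,0.025,1],[-0.024,0.004,0,0,0,0.052,1],[-0.036,0.004,0,0,0,0.079,1],[-0.049,0.003,0,0,0,0.106,1],[-0.061,0,0,0,0,0.132,1],[-0.068,-0.001,0,0,0,0.148,1],[-0.07,-0.002,0,0,0,0.153,1],[-0.07,-0.002,0,0,0,0.153,1]],
  ],
)

```text
time: 4.5
tool_pos: [0.5946, -0.0287, 0.062]
tcp_rot: [2.938, 1.107, 0.005]
wrist_force: [3.2, 1.9, 2.1]
width: -0.002
grip_force: 1.5
```

Run:
```python
from go import *
s=bot.read_state(); p=s['tool_pos'][:2]-C; print(s['tool_pos'],s['wrist_force'])
x=Ro.from_rotvec(s['tcp_rot']).as_matrix()[:,0]; print("yaw-90",np.arctan2(x[1],x[0])-np.pi/2)
# lever angle if contact offset 18.5mm, flat face normal x
d=p-.0185*x[:2];print(np.arctan2(d[1],d[0]),np.hypot(*d))
bot_top=bot.read_camera("top"); cv2.imwrite("pics/t3r.png",bot_top); side=bot.read_camera("side"); cv2.imwrite("pics/s3r.png",side)
a=cv2.resize(bot_top[145:230,285:395],None,fx=3.6,fy=3.6,interpolation=cv2.INTER_CUBIC);b=cv2.resize(side[165:250,265:375],None,fx=3.6,fy=3.6,interpolation=cv2.INTER_CUBIC)
cv2.imwrite("pics/c3.png",np.hstack([a,b]))
```

```text
[ 0.59455579 -0.02869005  0.0619796 ] [3.18640008 1.85577322 2.12346376]
yaw-90 -0.850303017052321
-0.8382569369797266 0.0875552885187104
```

View pics/c3.png

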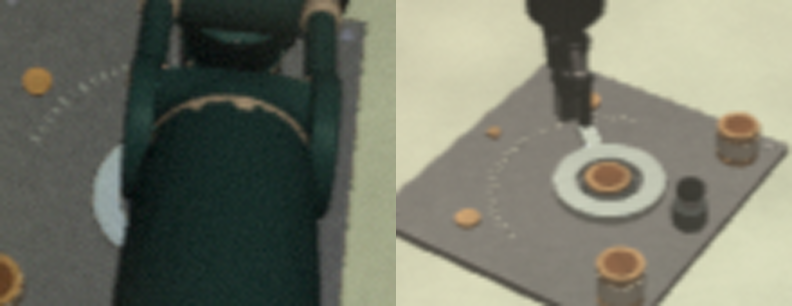

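The top view is blocked by the arm. The side view shows the lever heading toward the large disc. I'll back off and swing aside to measure.

play_rows(
  commands=[
    [[0.03,0,0,0,0,0,1],[0.05,0,0,0,0,0,1],[0.05,0,-0.08,0,0,0,1],[0.05,0,-0.15,0,0,0,1],[0.12,-0.08,-0.15,0,0,0,1],[0.19,-0.13,-0.15,0,0,0,1],[0.25,-0.18,-0.15,0,0,0,1],[0.31,-0.23,-0.15,0,0,0,1]],
  ],
)

```text
time: 5.4
tool_pos: [0.6407, 0.1913, 0.1501]
tcp_rot: [-2.941, -1.105, 0.002]
wrist_force: [1.2, -0.2, 0.5]
width: 0.001
grip_force: 0.0
```

play_rows(
  commands=[
    [[0.06,-0.06,0,0,0,0,1],[0.06,-0.06,0,0,0,0,1],[0.06,-0.06,0,0,0,0,1],[0.06,-0.06,0,0,0,0,1]],
  ],
)

```text
time: 5.8
tool_pos: [0.6437, 0.2392, 0.1496]
tcp_rot: [2.94, 1.105, -0.003]
wrist_force: [0.2, -1.1, -0.6]
width: -0.0
grip_force: 0.0
```

```bash
cat > lev.py <<'E'
from ringfit import *
def lever(n,im,c,th0):
    """lever angle from both bar edges, sampled across the bar at several radii"""
    g=im[...,0].astype(float); out=[]
    for r in np.arange(.060,.077,.001):
        a=np.arange(th0-.28,th0+.28,.002); uv=np.array([proj(n,(c[0]+r*np.cos(t),c[1]+r*np.sin(t),.025)) for t in a])
        pr=map_coordinates(g,[uv[:,1],uv[:,0]],order=1); m=pr>112
        w=m.sum()*.002*r
        out.append((r,a[m].mean() if m.any() else np.nan,w))
    return np.array(out)
E
python3 - <<'E'
from lev import *
print(bot.read_state()['tool_pos'])
ims=[]
for n in("top","side"):
    im=bot.read_camera(n); cv2.imwrite(f"pics/{n}4.png",im); f=im.astype(float)
    rc=edgefit(n,f[...,0],(.5225,.0228),.025,.054,-.85); lc=edgefit(n,f[...,2]-f[...,0],(.607,-.084),.018,.018)
    d=lc[0][:2]-rc[0][:2]; print(n,rc,lc,"target",np.arctan2(d[1],d[0]))
    o=lever(n,im,rc[0],-.85); print(o[::2].round(3).tolist(),np.nanmean(o[:,1]))
    u,v=proj(n,(.565,-.03,.02)).astype(int); ims.append(cv2.resize(im[v-42:v+43,u-55:u+55],None,fx=3.6,fy=3.6,interpolation=cv2.INTER_CUBIC))
cv2.imwrite("pics/c4.png",np.hstack(ims))
E
```

```text
[0.6436677  0.23923336 0.14959681]
top (array([0.5233, 0.0239, 0.0526]), np.float64(0.0003)) (array([ 0.6077, -0.0845,  0.0176]), np.float64(0.0001)) target -0.9092424327587891
[[0.06, -0.829, 0.018], [0.062, -0.831, 0.017], [0.064, -0.822, 0.018], [0.066, -0.825, 0.017], [0.068, -0.826, 0.017], [0.07, -0.831, 0.017], [0.072, -0.833, 0.017], [0.074, -0.834, 0.017], [0.076, -0.835, 0.017]] -0.8292941176470584
side (array([0.5212, 0.0245, 0.0529]), np.float64(0.0005)) (array([ 0.6056, -0.0838,  0.0182]), np.float64(0.0008)) target -0.908794997905267
[[0.06, -0.851, 0.034], [0.062, -0.853, 0.034], [0.064, -0.851, 0.036], [0.066, -0.851, 0.037], [0.068, -0.851, 0.038], [0.07, -0.851, 0.039], [0.072, -0.851, 0.04], [0.074, -0.851, 0.041], [0.076, -0.851, 0.043]] -0.8511331492885958
```

View pics/c4.png

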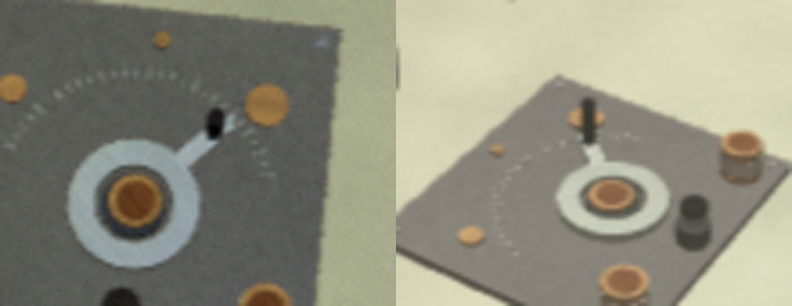

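The top crop shows the lever pointing just left of the large disc's middle, so it is slightly short. I'll fix the side threshold and compare.

```bash
sed -i 's/m=pr>112/m=pr>(np.percentile(pr,10)+pr.max())\/2/' lev.py
python3 - <<'E'
from lev import *
for n,c in(("top",(.5233,.0239)),("side",(.5212,.0245))):
    o=lever(n,cv2.imread(f"pics/{n}4.png"),c,-.85); print(o[::2].round(3).tolist(),np.nanmean(o[:,1]))
from go import *
s=bot.read_state(); th=-.87
print(s['tool_pos'],row(pos(th,.04,.15),th+np.pi/2),row(pos(th,.04,.062),th+np.pi/2),pos(th,.04,.062))
E
```

```text
[[0.06, -0.827, 0.016], [0.062, -0.828, 0.016], [0.064, -0.823, 0.016], [0.066, -0.825, 0.016], [0.068, -0.828, 0.015], [0.07, -0.833, 0.015], [0.072, -0.834, 0.015], [0.074, -0.835, 0.015], [0.076, -0.834, 0.015]] -0.8296470588235291
[[0.06, -0.842, 0.015], [0.062, -0.847, 0.016], [0.064, -0.846, 0.016], [0.066, -0.843, 0.016], [0.068, -0.837, 0.016], [0.07, -0.833, 0.015], [0.072, -0.832, 0.016], [0.074, -0.834, 0.016], [0.076, -0.836, 0.016]] -0.8388823529411761
[0.64398626 0.23818998 0.15002224] [-0.3232, 0.2831, 0.0004, -0.0001, 0.0004, 0.0051] [-0.323, 0.2832, 0.1471, -0.0001, 0.0004, 0.0051] [np.float64(0.6094178936381403), np.float64(-0.017267884568644396), 0.062]
```

All the estimates agree: the lever is at about -0.835 and the target is -0.908. The contact model is good to 0.003.

play_rows(
  commands=[
    [[-0.08,0.07,0,0,0,0.005,1],[-0.16,0.14,0,0,0,0.005,1],[-0.22,0.195,0,0,0,0.005,1],[-0.275,0.24,0,0,0,0.005,1],[-0.31,0.27,0,0,0,0.005,1],[-0.323,0.283,0,0,0,0.005,1],[-0.323,0.283,0,0,0,0.005,1],[-0.323,0.283,0,0,0,0.005,1]],
  ],
)

```text
time: 6.7
tool_pos: [0.61, -0.0161, 0.1507]
tcp_rot: [-2.95, -1.078, -0.001]
wrist_force: [0.5, -0.2, 0.7]
width: -0.001
grip_force: 0.0
```

play_rows(
  commands=[
    [[0,0,0.05,0,0,0,1],[0,0,0.09,0,0,0,1],[0,0,0.125,0,0,0,1],[0,0,0.146,0,0,0,1],[0,0,0.146,0,0,0,1],[0,0,0.146,0,0,0,1]],
  ],
)

```text
time: 7.3
tool_pos: [0.6104, -0.015, 0.0632]
tcp_rot: [-2.949, -1.082, -0.001]
wrist_force: [0.9, -0.6, 0.5]
width: -0.002
grip_force: 0.0
```

Run:
```python
from go import *
s=bot.read_state(); print(s['tool_pos'])
for th in(-.84,-.87,-.89,-.905,-.911): print(row(pos(th,.0185,.062),th+np.pi/2,s))
```

```text
[ 0.61040212 -0.01503118  0.06322344]
[-0.0351, 0.0007, 0.002, 0.0, -0.0001, -0.0087]
[-0.0395, 0.0017, 0.002, 0.0, -0.0001, 0.0008]
[-0.0424, 0.0023, 0.002, 0.0, -0.0001, 0.0072]
[-0.0446, 0.0027, 0.002, 0.0, -0.0001, 0.012]
[-0.0455, 0.0028, 0.002, 0.0, -0.0001, 0.0139]
```

play_rows(
  commands=[
    [[-0.02,0.001,0.002,0,0,0,1],[-0.035,0.001,0.002,0,0,0,1],[-0.04,0.002,0.002,0,0,0.004,1],[-0.043,0.002,0.002,0,0,0.009,1],[-0.0448,0.003,0.002,0,0,0.013,1],[-0.0455,0.003,0.002,0,0,0.014,1],[-0.0455,0.003,0.002,0,0,0.014,1],[-0.0455,0.003,0.002,0,0,0.014,1]],
  ],
)

```text
time: 8.1
tool_pos: [0.5909, -0.0349, 0.062]
tcp_rot: [2.972, 1.016, 0.002]
wrist_force: [2.5, 1.0, 2.4]
width: -0.0
grip_force: 1.4
```

Run:
```python
from go import *
s=bot.read_state(); p=s['tool_pos'][:2]-C
x=Ro.from_rotvec(s['tcp_rot']).as_matrix()[:,0]; d=p-.0185*x[:2]
print(s['tool_pos'],s['wrist_force'],np.arctan2(x[1],x[0])-np.pi/2,np.arctan2(d[1],d[0]))
th=-.911;print(row(pos(th,.0185,.062),th+np.pi/2,s))
```

```text
[ 0.59091129 -0.03492711  0.06202765] [2.50228018 1.04931552 2.40450732] -0.9122306217377602 -0.9152005337736964
[0.0006, -0.0015, 0.0, 0.0003, -0.0003, -0.0004]
```

play_rows(
  commands=[
    [[0.03,0,0,0,0,0,1],[0.05,0,0,0,0,0,1],[0.05,0,-0.08,0,0,0,1],[0.05,0,-0.15,0,0,0,1],[0.12,-0.08,-0.15,0,0,0,1],[0.19,-0.13,-0.15,0,0,0,1],[0.25,-0.18,-0.15,0,0,0,1],[0.31,-0.23,-0.15,0,0,0,1]],
  ],
)

```text
time: 8.9
tool_pos: [0.6508, 0.1809, 0.1512]
tcp_rot: [2.972, 1.015, -0.003]
wrist_force: [0.6, -0.0, -0.1]
width: -0.001
grip_force: 0.0
```

play_rows(
  commands=[
    [[0.06,-0.06,0,0,0,0,1],[0.06,-0.06,0,0,0,0,1],[0.06,-0.06,0,0,0,0,1],[0.06,-0.06,0,0,0,0,1]],
  ],
)

```text
time: 9.3
tool_pos: [0.6568, 0.229, 0.1507]
tcp_rot: [2.972, 1.015, -0.004]
wrist_force: [-0.1, 0.3, -0.7]
width: -0.0
grip_force: 0.0
```

Run:
```python
from lev import *
ims=[]
for n,c in(("top",(.5232,.0239)),("side",(.5212,.0245))):
    im=bot.read_camera(n); cv2.imwrite(f"pics/{n}5.png",im)
    o=lever(n,im,c,-.9); print(n,o[::2].round(3).tolist(),np.nanmean(o[:,1]))
    f=im.astype(float); print(edgefit(n,f[...,2]-f[...,0],(.607,-.084),.018,.018))
    u,v=proj(n,(.565,-.03,.02)).astype(int); ims.append(cv2.resize(im[v-42:v+43,u-55:u+55],None,fx=3.6,fy=3.6,interpolation=cv2.INTER_CUBIC))
cv2.imwrite("pics/c5.png",np.hstack(ims))
from go import *
print(row([.434,.034,.15],.69),bot.read_state()['tool_pos'])
```

```text
top [[0.06, -0.898, 0.016], [0.062, -0.905, 0.016], [0.064, -0.908, 0.016], [0.066, -0.909, 0.016], [0.068, -0.908, 0.016], [0.07, -0.906, 0.016], [0.072, -0.905, 0.016], [0.074, -0.899, 0.016], [0.076, -0.901, 0.016]] -0.9044705882352941
(array([ 0.6077, -0.0846,  0.0176]), np.float64(0.0001))
side [[0.06, -0.894, 0.015], [0.062, -0.9, 0.015], [0.064, -0.91, 0.015], [0.066, -0.915, 0.015], [0.068, -0.916, 0.016], [0.07, -0.912, 0.016], [0.072, -0.904, 0.016], [0.074, -0.897, 0.016], [0.076, -0.892, 0.015]] -0.9051176470588235
(array([ 0.6069, -0.0829,  0.0175]), np.float64(0.0008))
[-0.4923, 0.0293, 0.0028, -0.0, 0.0004, -0.0105] [0.65719741 0.22829977 0.15125224]
```

View pics/c5.png

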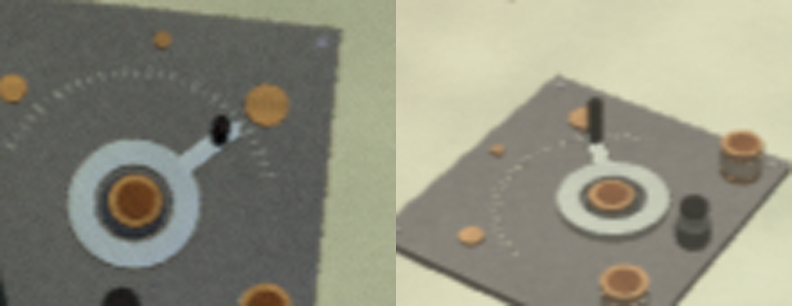

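The lever measures -0.905 against the target of -0.908, and both views show it pointing at the disc's middle. Next is the lock.

play_rows(
  commands=[
    [[-0.08,0.005,0,0,0,0,1],[-0.16,0.01,0,0,0,0,1],[-0.24,0.015,0,0,0,-0.005,1],[-0.32,0.02,0,0,0,-0.01,1],[-0.4,0.024,0,0,0,-0.01,1],[-0.46,0.028,0,0,0,-0.01,1],[-0.492,0.029,0,0,0,-0.01,1],[-0.492,0.029,0,0,0,-0.01,1]],
  ],
)

```text
time: 10.2
tool_pos: [0.432, 0.0332, 0.1513]
tcp_rot: [2.959, 1.056, -0.002]
wrist_force: [0.6, 0.3, 0.3]
width: -0.001
grip_force: 0.0
```

play_rows(
  commands=[
    [[0,0,0.03,0,0,0,1],[0,0,0.06,0,0,0,1],[0,0,0.08,0,0,0,1],[0,0,0.09,0,0,0,1],[0,0,0.09,0,0,0,1],[0,0,0.09,0,0,0,1]],
  ],
)

```text
time: 10.8
tool_pos: [0.4352, 0.0356, 0.098]
tcp_rot: [2.956, 1.062, 0.001]
wrist_force: [0.3, -0.0, -0.6]
width: -0.003
grip_force: 0.0
```

Run:
```python
from go import *
s=bot.read_state();print(s['tool_pos'],s['wrist_force'],row([.434,.034,.081],.69,s),row([.434,.034,.071],.69,s))
```

```text
[0.43519904 0.03563579 0.09801936] [ 0.28922867 -0.03654695 -0.61646628] [-0.0033, 0.0008, 0.0284, 0.0001, -0.0001, -0.0001] [-0.0033, 0.0008, 0.045, 0.0001, -0.0001, -0.0001]
```

play_rows(
  commands=[
    [[-0.003,0.001,0.015,0,0,0,1],[-0.003,0.001,0.025,0,0,0,1],[-0.003,0.001,0.03,0,0,0,1],[-0.003,0.001,0.034,0,0,0,1],[-0.003,0.001,0.038,0,0,0,1],[-0.003,0.001,0.042,0,0,0,1],[-0.003,0.001,0.042,0,0,0,1],[-0.003,0.001,0.042,0,0,0,1]],
  ],
)

```text
time: 11.6
tool_pos: [0.4336, 0.034, 0.0723]
tcp_rot: [-2.957, -1.062, -0.0]
wrist_force: [-0.2, -0.7, 0.0]
width: 0.003
grip_force: 0.0
```

play_rows(
  commands=[
    [[0,0,0.001,0,0,0,1],[0,0,0.002,0,0,0,1],[0,0,0.003,0,0,0,1],[0,0,0.004,0,0,0,1],[0,0,0.004,0,0,0,1]],
  ],
)

```text
time: 12.1
tool_pos: [0.4338, 0.034, 0.071]
tcp_rot: [-2.957, -1.062, 0.0]
wrist_force: [-4.3, 0.2, 10.5]
width: -0.003
grip_force: 4.9
```

play_rows(
  commands=[
    [[0,0,0.001,0,0,0,1],[0,0,0.002,0,0,0,1],[0,0,0.002,0,0,0,1]],
  ],
)

```text
time: 12.4
tool_pos: [0.4339, 0.034, 0.0708]
tcp_rot: [-2.956, -1.062, 0.001]
wrist_force: [-6.8, -1.2, 19.8]
width: 0.001
grip_force: 9.9
```

The force climbs to 20 N with no further travel, so the plunger is at its stop. I'll draw back.

play_rows(
  commands=[
    [[0,0,-0.02,0,0,0,1],[0,0,-0.08,0,0,0,1],[0,0,-0.14,0,0,0,1],[0,0,-0.2,0,0,0,1],[0.08,0,-0.2,0,0,0,1],[0.16,-0.06,-0.2,0,0,0,1],[0.24,-0.12,-0.2,0,0,0,1],[0.32,-0.18,-0.2,0,0,0,1]],
  ],
)

```text
time: 13.2
tool_pos: [0.5066, 0.212, 0.1892]
tcp_rot: [2.957, 1.061, 0.002]
wrist_force: [1.0, 0.1, 0.5]
width: -0.0
grip_force: 0.0
```

play_rows(
  commands=[
    [[0.06,-0.06,0,0,0,0,1],[0.06,-0.06,0,0,0,0,1],[0.06,-0.06,0,0,0,0,1],[0.06,-0.06,0,0,0,0,1]],
  ],
)

```text
time: 13.6
tool_pos: [0.5104, 0.2601, 0.1884]
tcp_rot: [2.956, 1.062, -0.002]
wrist_force: [-0.4, -0.4, -0.2]
width: -0.002
grip_force: 0.0
```

Run:
```python
from lev import *
ims=[]
for n,c in(("top",(.5232,.0239)),("side",(.5212,.0245))):
    im=bot.read_camera(n); o=lever(n,im,c,-.9); print(n,np.nanmean(o[:,1]),edgefit(n,im[...,1].astype(float),(.435,.032),.046,.014))
    u,v=proj(n,(.53,0,.02)).astype(int); ims.append(cv2.resize(im[v-52:v+53,u-60:u+60],None,fx=3.3,fy=3.3,interpolation=cv2.INTER_CUBIC))
cv2.imwrite("pics/c6.png",np.hstack(ims)); print(bot.read_state()['wrist_force'])
```

```text
top -0.9047058823529411 (array([0.4354, 0.0332, 0.0143]), np.float64(0.0004))
side -0.9051176470588235 (array([0.4333, 0.0351, 0.0142]), np.float64(0.0004))
[-0.17045539 -0.29318996  0.51271201]
```

View pics/c6.png

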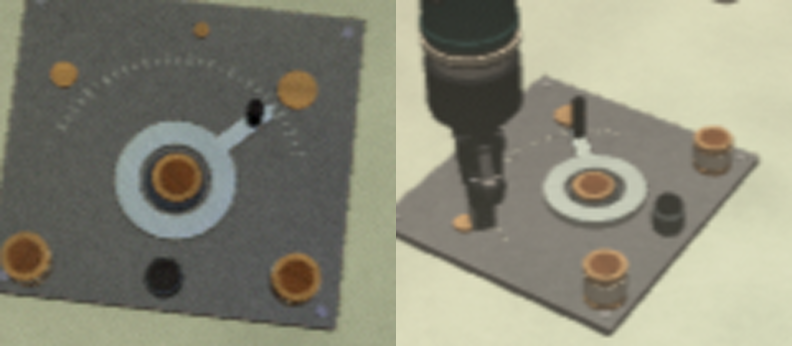

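The lever still points at the large disc, the plunger is down (the cap at side-crop (668,205) sits lower than before), the rolls and token are in place, and the arm is clear. Handing in.

```bash
python3 -c "
from workcell import bot
print(bot.finish_job())"
```

```text
the job is handed in; nothing more can be done
None
```

The job is handed in: the lever points at the middle of the largest disc (about -0.905 rad measured, target -0.908), the lock was pressed to its stop afterwards, and the arm is drawn back clear; the hand-in returned no verdict.

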